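# Sweep nuts into the feed track one at a time

## Task

Sweep the three loose nuts through the gate of the feed track one at a time, pushing each lightly over the bench with the fingertips until it lies wholly inside the lane before the next one goes in. Do not pick up or pinch any nut; they stay flat on the bench throughout. Leave the two standing bolts and the ceramic cup where they stand.

Things in the scene. Friction and masses are not known exactly. Their poses are not given: they have to be found in the camera images.
- feed_track: nut feed track, fixed on the bench: straight lane 44 mm wide inside, 110 mm long, between aluminium rails 14 mm high, 12 mm thick; no floor, nuts slide on the bench. Origin: on the bench in the middle of the open gate (lane entrance); +x runs down the lane's centre line, y left, z up: lane is x 0 to 0.110, y +-0.022. Nuts start at x -0.14 to -0.085, y about -0.095, 0, 0.095 (+-0.02)
- lane_end (a point): on the bench, on the centre line at the far end of the lane, at the face of the black stop block (18 mm high). The lane takes all three nuts in a row with about 29 mm to spare; a nut pushed in shoves those before it farther along
- left_wing_tip (a point): free end of the left yellow guide wing, on the bench. Each wing is a straight strip 14 mm high, 7 mm thick, 55 mm long that runs from its side of the gate outward and back towards the nuts, at 30 degrees to the lane: together a funnel
- right_wing_tip (a point): free end of the right yellow guide wing, on the bench; mirror image of the left one
- nut_a: hexagon steel nut M16, dark grey, lying flat on the bench in front of the gate: 24 mm across flats, about 27 mm across corners, 13 mm high, mass 25 to 45 g. Origin: centre of its underside, z up. It slides on the bench and stops as soon as the push stops
- nut_b: hexagon steel nut M16, dark grey, lying flat on the bench in front of the gate: 24 mm across flats, about 27 mm across corners, 13 mm high, mass 25 to 45 g. Origin: centre of its underside, z up. It slides on the bench and stops as soon as the push stops
- nut_c: hexagon steel nut M16, dark grey, lying flat on the bench in front of the gate: 24 mm across flats, about 27 mm across corners, 13 mm high, mass 25 to 45 g. Origin: centre of its underside, z up. It slides on the bench and stops as soon as the push stops
- tall_bolt: rusty yellowish M16 hexagon bolt standing upright on its head, head 27 mm wide, 65 mm tall, to the left of the nuts; loose, leave it alone. Origin: centre of its underside, z up
- short_bolt: grey M16 hexagon bolt standing upright on its head, head 27 mm wide, 55 mm tall, to the right of the nuts; loose, leave it alone. Origin: centre of its underside, z up
- gas_cup: pink ceramic gas cup standing upright, 20 mm diameter, 46 mm tall, on the right outside the lane; loose, leave it alone. Origin: centre of its underside, z up
Things that resemble listed ones, but are neither listed nor needed, are in the scene too. Several things have the shape of the feed_track; the one meant has the colours described above.

How it is judged:
On the way, in this order (a step that is already met when the one before it is completed fails the run):
1. one nut lies wholly inside the lane while the other two are still in front of the gate ((((x of nut_a in the frame of feed_track between 0.012 and 0.1 m and y of nut_a in the frame of feed_track between -0.02 and 0.02 m and height (world z) of nut_a below 0.005 m) and x of each of nut_b, nut_c in the frame of feed_track below 0 m) or (x of each of nut_a, nut_c in the frame of feed_track below 0 m and (x of nut_b in the frame of feed_track between 0.012 and 0.1 m and y of nut_b in the frame of feed_track between -0.02 and 0.02 m and height (world z) of nut_b below 0.005 m)) or (x of each of nut_a, nut_b in the frame of feed_track below 0 m and (x of nut_c in the frame of feed_track between 0.012 and 0.1 m and y of nut_c in the frame of feed_track between -0.02 and 0.02 m and height (world z) of nut_c below 0.005 m)))), for 0.2 s.
2. two nuts lie wholly inside the lane while the third is still in front of the gate ((((x of nut_a in the frame of feed_track between 0.012 and 0.1 m and y of nut_a in the frame of feed_track between -0.02 and 0.02 m and height (world z) of nut_a below 0.005 m) and (x of nut_b in the frame of feed_track between 0.012 and 0.1 m and y of nut_b in the frame of feed_track between -0.02 and 0.02 m and height (world z) of nut_b below 0.005 m) and x of nut_c in the frame of feed_track below 0 m) or ((x of nut_a in the frame of feed_track between 0.012 and 0.1 m and y of nut_a in the frame of feed_track between -0.02 and 0.02 m and height (world z) of nut_a below 0.005 m) and x of nut_b in the frame of feed_track below 0 m and (x of nut_c in the frame of feed_track between 0.012 and 0.1 m and y of nut_c in the frame of feed_track between -0.02 and 0.02 m and height (world z) of nut_c below 0.005 m)) or (x of nut_a in the frame of feed_track below 0 m and (x of nut_b in the frame of feed_track between 0.012 and 0.1 m and y of nut_b in the frame of feed_track between -0.02 and 0.02 m and height (world z) of nut_b below 0.005 m) and (x of nut_c in the frame of feed_track between 0.012 and 0.1 m and y of nut_c in the frame of feed_track between -0.02 and 0.02 m and height (world z) of nut_c below 0.005 m)))), for 0.2 s.
At the end, for the whole second after the job is handed in: all three nuts lie flat, at rest and wholly inside the lane (each centre at least 12 mm past the gate line, between the rails); the two bolts and the cup stand upright within 20 mm of where they stood (x of nut_a in the frame of feed_track between 0.012 and 0.1 m and y of nut_a in the frame of feed_track between -0.02 and 0.02 m and height (world z) of each of nut_a, nut_b, nut_c below 0.005 m and x of nut_b in the frame of feed_track between 0.012 and 0.1 m and y of nut_b in the frame of feed_track between -0.02 and 0.02 m and x of nut_c in the frame of feed_track between 0.012 and 0.1 m and y of nut_c in the frame of feed_track between -0.02 and 0.02 m and angle between each of nut_a, nut_b, nut_c's own z axis and vertical below 0.15 rad and linear speed of each of nut_a, nut_b, nut_c below 0.01 m/s and distance of each of tall_bolt, short_bolt, gas_cup from where it was at the start of the episode below 0.02 m and angle between each of tall_bolt, short_bolt, gas_cup's own z axis and vertical below 0.2 rad); the robot touches nothing.
It fails at once if a nut is lifted or tipped up from the bench (its origin more than 10 mm above it) (height (world z) of any of nut_a, nut_b, nut_c above 0.01 m).
It fails at once if a nut is pinched or pressed hard: more than 35 N between the fingers and a nut (contact force between the fingers and nut_a above 35 N or contact force between the fingers and nut_b above 35 N or contact force between the fingers and nut_c above 35 N).
It fails at once if a standing bolt or the cup is shifted by more than 20 mm or knocked over (distance of any of tall_bolt, short_bolt, gas_cup from where it was at the start of the episode above 0.02 m or angle between any of tall_bolt, short_bolt, gas_cup's own z axis and vertical above 0.3 rad).
It also fails if it takes over 69 s, if anything falls off the work surface, if the arm or the gripper's body presses on something with over 40 N, if the wrist force passes 120 N, or if a joint passes its speed limit or range.

## Robot

A 6-joint arm with a two-finger parallel gripper is mounted at the origin on a cart in front of the work surface, level with it; the furniture and walls round the work are solid. World frame = base frame: x ahead of the robot, y to its left, z up, the work surface at z = 0. Lengths are in m, angles in rad, forces in N, time in s.
With the tool pointing down it reaches from about 0.35 to 0.875 m from the base axis. Payload 15.5 kg.
Tool frame: the origin (TCP) lies at the very end of the fingers, on their centre line; the grasp point (between the pads) lies 19 mm behind it; z points along the fingers, y is the line along which they close (so a half turn about z gives the same grasp; the last joint's range is limited). The gripper opens to 85 mm and grips with 20 to 120 N. Pads are 22 mm wide; open, the fingers measure 114 mm over their backs; the gripper's body (76 mm by 85 mm) begins 54 mm behind the grasp point. The pads swing forward as they close: fully open they stand 13 mm farther back than shut.
Start: joints at [-1.23, 0.494, 1.345, -0, 1.302, -0.096], TCP at [0.264, -0.566, 0.231] pointing down, gripper open.
Joint ranges: [-2.91, 2.91], [-0.82, 2.16], [0.22, 2.67], [-1.22, 4.37], [0.12, 2.79], [-3.08, 3.08]. Speed limits (rad/s): [1.89, 1.89, 2.57, 3.01, 3.01, 3.01].

## Interface

Orientations are given as a unit quaternion [x, y, z, w].
In Python, from plant import manip, eyes, finder gives the robot as it stands. The module is installed in compiled form; this text tells all that it offers.
- The arm moves only by the tool apply_moves, never from a script. Its arguments are lists of equal length, an entry for each row: "linear": the shift along the tool's x, y, z in units of 100 mm (1.0 is 100 mm), a list of three; "spin": the turn about the tool's z in units of pi/2 rad (1.0 is pi/2 rad); "hand": the opening, from 0 (shut) to 1 (fully open). A call has exactly 8 rows; each row is the pose to reach, as a shift and turn from the pose commanded when the call began, along the tool's axes at that moment; what a row does not reach only later rows make up. A row lasts 1/12 s, in which the tool goes at most 41.7 mm and 7.16 degrees, less where a joint would pass 70% of its speed; a pose out of reach is approached as far as the arm can. A call with a number of a shift or a turn outside -1 to 1 is refused whole. A call with a gripper value outside its range is refused whole. The fingers move at their own pace and stop on an object; the grip force is fixed at half the most. Time passes only in rows, so rows that repeat a pose let the fingers close, or fill a call up. It gives the time, the measured TCP pose, the force, the opening and the grip force at its end, in the units of the state.
- manip.state(): the state, without advancing time (a new reading comes with each control period).
- eyes.read_camera(name): name is "scene" or "top"; returns the picture (420x560x3 uint8, blue, green, red); there is no depth.
- eyes.get_calibration(name): a dict with "camera_matrix" (3x3 intrinsics, pixels), "dist" ([k1, k2, p1, p2, k3] as OpenCV has them; the pictures are not rectified), "R" (3x3) and "t" (3): a world point X has camera coordinates R X + t. Camera axes: x right, y down, z forward; pixel columns grow to the right and rows downward; lengths in m; the calibration is good to about 2 mm. A picture is of the moment at which its call begins. get_calibration takes no time and is no camera call.
- manip.close_job(): hands the job in; it is judged then, once.
Trained networks look in the newest picture that a camera, given by its name, has taken for a name from the list of things; names that differ only in an ending like _2 or _b are one class to them, and where a whole thing is asked for, a point or a joint stands for the part that bears it (a point fixed in the world has none). Each returns a list of dicts, best first, with "confidence" (0 to 1); they miss things now and then, are a little off and sometimes report something else, mostly with a low value. They report only what shows in the picture. A call takes as long as a camera call. They do not tell look-alikes from the thing itself.
- finder.boxes_of(thing, camera): "position" ([x, y, z] in m, in world coordinates, good to about 4 mm: the middle of the surface that is visible of it).
The state is a dict: "time": time; "joint_pos": joint angles; "qvel": joint speeds; "joint_torque": joint torques, N m; "ee_pos": TCP position; "orientation": TCP orientation; "ft_force": force on the tool from outside, world axes, zero at the start; "wrist_torque": the same for the moment, N m; "grip_width": finger opening in m; "gripper_force": force on a finger pad.
Only numpy, scipy, OpenCV 4.12 (cv2) and the standard library are available. Lean on these libraries where they do the work, as an engineer would, in place of code of your own. Each camera call takes 0.05 s, during which the arm holds its last target. There are 200 camera calls.

## Working session

There is one attempt and no reset: what is moved stays moved. The work goes in short steps, Python scripts to look and compute and a tool call to move; the robot and the scene stay as the last step left them, time stands still between calls to the robot, and variables do not carry over. Pictures are saved under pics/ and viewed, at most 10 in all, crops included, and the job is handed in when it is done.

Besides the shell and the picture viewer there is one more tool, called after "Call:" as name(argument=value, ...) on one line, values as JSON. apply_moves: Moves the arm, as the interface text tells. Its arguments: {"type":"object","properties":{"linear":{"type":"array","items":{"type":"array","items":{"type":"number"}}},"spin":{"type":"array","items":{"type":"number"}},"hand":{"type":"array","items":{"type":"number"}}},"required":["linear","spin","hand"]}

```bash
mkdir -p pics; python3 - <<'E'
from plant import manip,eyes,finder
import cv2
for n in("top","scene"):
    cv2.imwrite(f"pics/{n}0.png",eyes.read_camera(n))
    c=eyes.get_calibration(n);print(n,c["R"].round(3).tolist(),c["t"].round(3),c["camera_matrix"].round(1).tolist(),c["dist"])
for t in("feed_track","nut_a","tall_bolt","short_bolt","gas_cup","left_wing_tip","right_wing_tip","lane_end"):
    for d in finder.boxes_of(t,"top"): print(t,d["position"],round(d["confidence"],2))
s=manip.state();print({k:s[k] for k in("time","ee_pos","orientation","grip_width","joint_pos")})
E
```

```text
top [[-0.019, -1.0, 0.004], [-0.985, 0.018, -0.173], [0.173, -0.007, -0.985]] [0.059 0.54  0.877] [[412.3, 0.0, 276.1], [0.0, 412.3, 204.8], [0.0, 0.0, 1.0]] [-0.01692987  0.          0.          0.          0.        ]
scene [[-0.356, 0.934, 0.016], [0.709, 0.281, -0.646], [-0.608, -0.219, -0.763]] [ 0.154 -0.375  1.383] [[463.5, 0.0, 283.7], [0.0, 463.5, 213.5], [0.0, 0.0, 1.0]] [-0.05500995  0.          0.          0.          0.        ]
feed_track [0.3828, 0.115, 0.0193] 0.94
feed_track [0.7324, 0.0669, 0.015] 0.64
nut_a [0.7306, 0.0679, 0.0183] 0.69
tall_bolt [0.6164, 0.2652, 0.031] 0.41
tall_bolt [0.7325, 0.0659, 0.0131] 0.3
short_bolt [0.6573, -0.1684, 0.0276] 0.59
left_wing_tip [0.7307, 0.0662, 0.0187] 0.94
left_wing_tip [0.3803, 0.1111, 0.0111] 0.94
left_wing_tip [0.3854, -0.1939, 0.018] 0.88
right_wing_tip [0.3854, 0.1167, 0.0116] 0.96
right_wing_tip [0.3803, -0.1897, 0.0204] 0.74
lane_end [0.3806, -0.1928, 0.0183] 0.96
lane_end [0.7292, 0.0663, 0.0159] 0.58
lane_end [0.3831, 0.1184, 0.009] 0.56
{'time': 0.5, 'ee_pos': array([ 0.26441797, -0.56628929,  0.23125296]), 'orientation': array([ 9.76240435e-01,  2.16690128e-01,  3.89744699e-06, -2.81384318e-05]), 'grip_width': 0.08504484374673546, 'joint_pos': array([-1.22946822e+00,  4.93613824e-01,  1.34554540e+00,  1.51784953e-05,
        1.30248833e+00, -9.55214362e-02])}
```

View pics/top0.png

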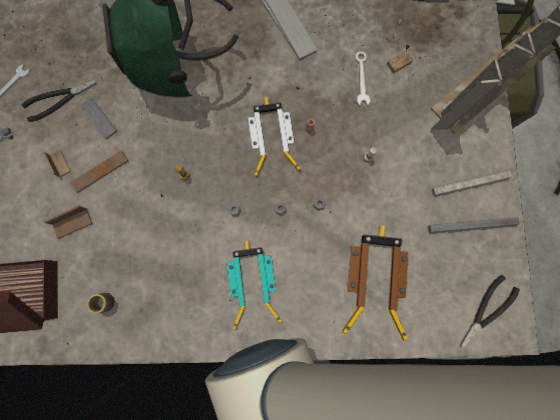

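View pics/scene0.png

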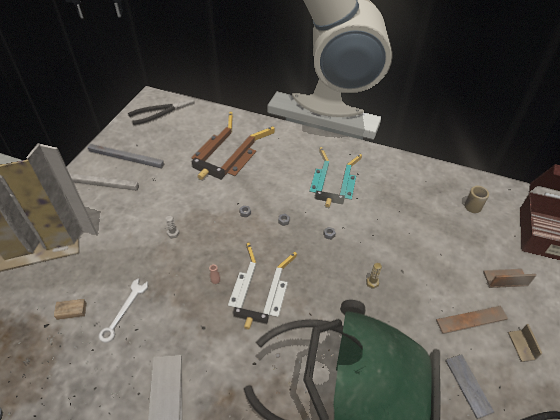

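The target is the aluminium track near (272,130) in top. Its gate opens downwards, and the nuts are at about (235,210), (280,209) and (320,204). The tall bolt is at (183,173), the short bolt at (370,157) and the cup at (311,126). The teal and brown tracks are decoys.

```bash
python3 - <<'E'
import cv2
i=cv2.imread("pics/top0.png")[90:222,220:400]
cv2.imwrite("pics/crop0.png",cv2.resize(i,None,fx=4.4,fy=4.4,interpolation=cv2.INTER_CUBIC))
E
cat > h.py <<'E'
import numpy as np,cv2
from plant import eyes
def px2w(cam,uv,z):
    c=eyes.get_calibration(cam);R,t=np.array(c["R"]),np.array(c["t"])
    p=cv2.undistortPoints(np.array(uv,float).reshape(-1,1,2),np.array(c["camera_matrix"]),np.array(c["dist"])).reshape(-1,2)
    d=np.c_[p,np.ones(len(p))]@R; o=-R.T@t
    return o+d*((z-o[2])/d[:,2])[:,None]
def w2px(cam,X):
    c=eyes.get_calibration(cam)
    return cv2.projectPoints(np.array(X,float).reshape(-1,1,3),cv2.Rodrigues(np.array(c["R"]))[0],np.array(c["t"]),np.array(c["camera_matrix"]),np.array(c["dist"]))[0].reshape(-1,2)
E
```

```text
(no output)
```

View pics/crop0.png

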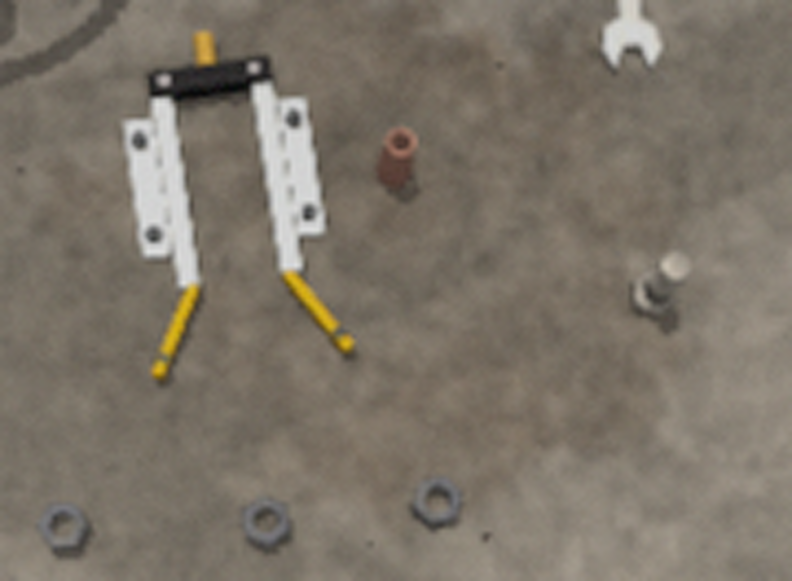

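Crop shows the gate inner corners at about (200,284) and (279,271), lane far corners (175,98) and (254,87), and wing tips (158,373) and (348,347). The nut tops are centred near (66,526), (267,522) and (438,502).

```bash
python3 - <<'E'
from h import *
def c(l): return np.array(l)/4.4+[220-.4,90-.4]
T=px2w("top",c([(200,284),(279,271),(175,98),(254,87)]),.014)
print(T.round(4)); g=T[:2].mean(0);e=T[2:].mean(0);x=(e-g);L=np.hypot(*x[:2]);a=np.arctan2(x[1],x[0])
w=np.arctan2(*( (T[0]-T[1])[:2]*[-1,1])); print("gate",g,"L",L,"W",np.linalg.norm(T[0]-T[1]),"ang",a, np.arctan2(-(T[0]-T[1])[0],(T[0]-T[1])[1]))
R=np.array([[np.cos(a),-np.sin(a)],[np.sin(a),np.cos(a)]])
def show(n,P): print(n,P[:,:2].round(4).tolist(),((P[:,:2]-g[:2])@R).round(4).tolist())
show("nuts",px2w("top",c([(66,526),(267,522),(438,502)]),.013))
show("wings",px2w("top",c([(158,371),(348,345)]),.014))
show("cup",px2w("top",c([(401,141)]),.046))
show("short",px2w("top",c([(675,266)]),.055))
show("tall",px2w("top",[(181,167)],.065))
# scene-camera cross-check
show("nuts scene",px2w("scene",[(330,231),(284,218),(245,210)],.013))
E
```

```text
[[0.6693 0.072  0.014 ]
 [0.6758 0.0292 0.014 ]
 [0.7758 0.0842 0.014 ]
 [0.7815 0.0406 0.014 ]]
gate [0.67256093 0.05056797 0.014     ] L 0.10675301527860914 W 0.04329278362168636 ang 0.11103916164438223 0.15127507553999409
nuts [[0.5384, 0.1446], [0.5386, 0.0385], [0.5476, -0.0522]] [[-0.1229, 0.1083], [-0.1345, 0.0029], [-0.1356, -0.0883]]
wings [[0.6214, 0.0951], [0.6339, -0.0069]] [[-0.0459, 0.05], [-0.0448, -0.0529]]
cup [[0.7362, -0.0361]] [[0.0537, -0.0932]]
short [[0.6621, -0.175]] [[-0.0354, -0.223]]
tall [[0.6274, 0.2592]] [[-0.0218, 0.2124]]
nuts scene [[0.536, 0.148], [0.5385, 0.0412], [0.5491, -0.0494]] [[-0.125, 0.112], [-0.1343, 0.0055], [-0.1338, -0.0857]]
```

Call:
apply_moves(linear=[[0.1, -0.1, 0], [0.2, -0.2, 0], [0.35, -0.34, 0], [0.5, -0.48, 0], [0.65, -0.63, 0], [0.75, -0.73, 0], [0.85, -0.82, 0], [0.92, -0.89, 0]], spin=[0, 0, 0, 0, 0, 0, 0, 0], hand=[0, 0, 0, 0, 0, 0, 0, 0])

```text
time: 1.17
ee_pos: [0.3107, -0.4455, 0.2314]
orientation: [0.976, 0.217, 0.0, 0.0]
ft_force: [0.7, 0.4, -0.7]
grip_width: 0.0002
gripper_force: 0.0
```

Call:
apply_moves(linear=[[0.12, -0.11, 0], [0.23, -0.22, 0], [0.35, -0.33, 0], [0.46, -0.45, 0], [0.58, -0.56, 0], [0.69, -0.67, 0], [0.81, -0.78, 0], [0.92, -0.89, 0]], spin=[0, 0, 0, 0, 0, 0, 0, 0], hand=[0, 0, 0, 0, 0, 0, 0, 0])

```text
time: 1.83
ee_pos: [0.3562, -0.3257, 0.2313]
orientation: [0.976, 0.217, 0.0, 0.0]
ft_force: [0.7, -0.5, 0.5]
grip_width: -0.0002
gripper_force: 0.0
```

Call:
apply_moves(linear=[[0.12, -0.11, 0], [0.23, -0.22, 0], [0.35, -0.33, 0], [0.46, -0.45, 0], [0.58, -0.56, 0], [0.69, -0.67, 0], [0.81, -0.78, 0], [0.92, -0.89, 0]], spin=[0, 0, 0, 0, 0, 0, 0, 0], hand=[0, 0, 0, 0, 0, 0, 0, 0])

```text
time: 2.5
ee_pos: [0.4017, -0.2061, 0.2313]
orientation: [0.976, 0.217, 0.0, 0.0]
ft_force: [-0.5, -0.1, -0.2]
grip_width: 0.0
gripper_force: 0.0
```

Call:
apply_moves(linear=[[0.12, -0.11, 0], [0.23, -0.22, 0], [0.35, -0.33, 0], [0.46, -0.45, 0], [0.58, -0.56, 0], [0.69, -0.67, 0], [0.81, -0.78, 0], [0.92, -0.89, 0]], spin=[0, 0, 0, 0, 0, 0, 0, 0], hand=[0, 0, 0, 0, 0, 0, 0, 0])

```text
time: 3.17
ee_pos: [0.4472, -0.0866, 0.2313]
orientation: [0.976, 0.217, 0.0, 0.0]
ft_force: [-0.4, -0.9, 0.2]
grip_width: 0.0001
gripper_force: 0.0
```

Call:
apply_moves(linear=[[0.12, -0.11, 0], [0.23, -0.22, 0], [0.35, -0.33, 0], [0.46, -0.45, 0], [0.58, -0.56, 0], [0.69, -0.67, 0], [0.81, -0.78, 0], [0.92, -0.89, 0]], spin=[0.03, 0.06, 0.09, 0.12, 0.15, 0.18, 0.2, 0.202], hand=[0, 0, 0, 0, 0, 0, 0, 0])

```text
time: 3.83
ee_pos: [0.4928, 0.033, 0.2313]
orientation: [0.998, 0.059, 0.0, -0.0]
ft_force: [-0.0, -0.1, 0.2]
grip_width: -0.0
gripper_force: 0.0
```

Call:
apply_moves(linear=[[0, 0, 0.15], [0, 0, 0.3], [0, 0, 0.5], [0, 0, 0.65], [0, 0, 0.8], [0, 0, 0.9], [0, 0, 1], [0, 0, 1]], spin=[0, 0, 0, 0, 0, 0, 0, 0], hand=[0, 0, 0, 0, 0, 0, 0, 0])

```text
time: 4.5
ee_pos: [0.4917, 0.0321, 0.1298]
orientation: [0.998, 0.06, -0.001, -0.0]
ft_force: [-0.5, -0.6, 0.7]
grip_width: -0.0004
gripper_force: 0.0
```

Call:
apply_moves(linear=[[0, 0, 0.15], [0, 0, 0.3], [0, 0, 0.5], [0, 0, 0.65], [0, 0, 0.8], [0, 0, 0.9], [0, 0, 1], [0, 0, 1]], spin=[0, 0, 0, 0, 0, 0, 0, 0], hand=[0, 0, 0, 0, 0, 0, 0, 0])

```text
time: 5.17
ee_pos: [0.4924, 0.0317, 0.0302]
orientation: [0.998, 0.06, -0.001, -0.0]
ft_force: [-1.5, -0.3, 0.2]
grip_width: -0.0002
gripper_force: 0.0
```

Call:
apply_moves(linear=[[0, 0, 0.05], [0, 0, 0.1], [0, 0, 0.15], [0, 0, 0.2], [0, 0, 0.23], [0, 0, 0.26], [0, 0, 0.26], [0, 0, 0.26]], spin=[0, 0, 0, 0, 0, 0, 0, 0], hand=[0, 0, 0, 0, 0, 0, 0, 0])

```text
time: 5.83
ee_pos: [0.4929, 0.0315, 0.0052]
orientation: [0.998, 0.06, -0.0, -0.0]
ft_force: [-0.2, -0.4, -0.3]
grip_width: -0.0002
gripper_force: 0.0
```

```bash
cat > shot.py <<'E'
import sys
from h import *
from plant import manip
k=sys.argv[1]
a=eyes.read_camera("top");b=eyes.read_camera("scene")
A=cv2.resize(a[90:240,210:345],None,fx=3,fy=3,interpolation=cv2.INTER_CUBIC)
B=cv2.resize(b[190:330,205:355],None,fx=2.7,fy=2.7,interpolation=cv2.INTER_CUBIC)[:450]
B=cv2.copyMakeBorder(B,0,450-B.shape[0],0,0,cv2.BORDER_CONSTANT)
cv2.imwrite(f"pics/{k}.png",np.hstack([A,B]))
cv2.imwrite(f"/tmp/{k}_top.png",a);cv2.imwrite(f"/tmp/{k}_scene.png",b)
G=np.array([.6725,.0505]);T=.12
R=np.array([[np.cos(T),-np.sin(T)],[np.sin(T),np.cos(T)]])
s=manip.state();print("tcp track",((s["ee_pos"][:2]-G)@R).round(4),s["ee_pos"].round(4),s["time"])
E
python3 shot.py s1
```

```text
tcp track [-0.1804  0.0026] [0.4931 0.0315 0.0054] 5.9333
```

View pics/s1.png

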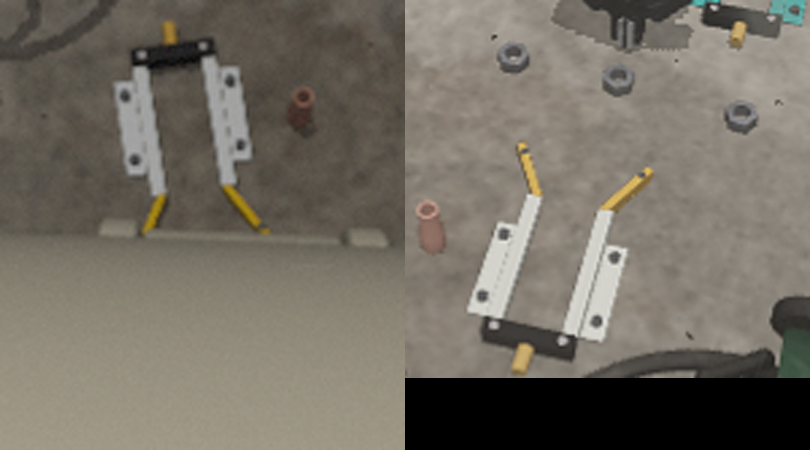

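In the scene half the shut fingertips sit at (625,45), right behind the middle nut at (618,78) and in line with the lane. The arm hides the nuts from the top camera.

Call:
apply_moves(linear=[[0.1, -0.015, 0], [0.2, -0.015, 0], [0.32, -0.015, 0], [0.44, -0.015, 0], [0.56, -0.015, 0], [0.68, -0.015, 0], [0.8, -0.015, 0], [0.9, -0.015, 0]], spin=[0, 0, 0, 0, 0, 0, 0, 0], hand=[0, 0, 0, 0, 0, 0, 0, 0])

```text
time: 6.6
ee_pos: [0.5839, 0.044, 0.0056]
orientation: [0.998, 0.06, 0.001, 0.0]
ft_force: [-1.5, -0.6, -0.4]
grip_width: -0.0
gripper_force: 0.1
```

```bash
python3 shot.py s2
```

```text
tcp track [-0.0882  0.0041] [0.5845 0.044  0.0056] 6.7
```

View pics/s2.png

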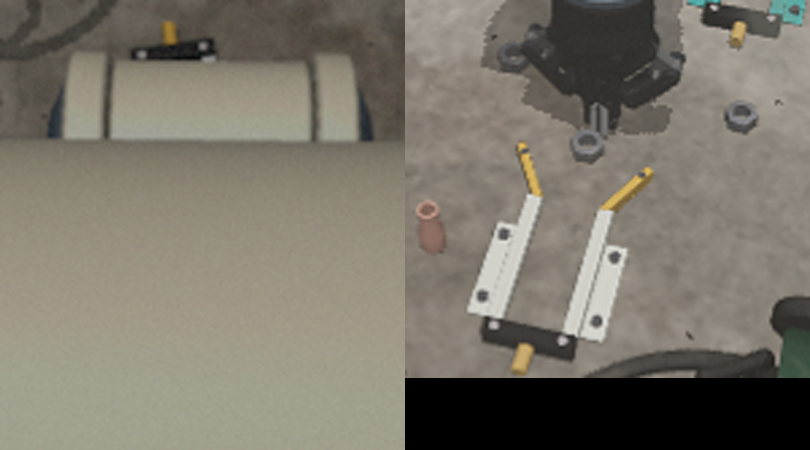

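```bash
cat >> h.py <<'E'
G=np.array([.6725,.0505]);T=.12
RT=np.array([[np.cos(T),-np.sin(T)],[np.sin(T),np.cos(T)]])
def trk(P): return (np.asarray(P)[:,:2]-G)@RT
def sc(pts): return np.array([((x-405)/2.7+204.7,y/2.7+189.7) for x,y in pts])
E
python3 - <<'E'
from h import *
print("nut",trk(px2w("scene",sc([(587,145)]),.013)).round(4))
print("other",trk(px2w("scene",sc([(741,115),(514,57)]),.013)).round(4))
print("gate inner, stop inner",trk(px2w("scene",sc([(540,197),(602,212),(496,316),(565,333)]),.014)).round(4))
print("wingtips",trk(px2w("scene",sc([(522,147),(650,172)]),.014)).round(4))
E
```

```text
nut [[-0.0592 -0.0008]]
other [[-0.1199  0.112 ]
 [-0.1322 -0.0836]]
gate inner, stop inner [[-0.0016 -0.0226]
 [-0.0003  0.0267]
 [ 0.1045 -0.0243]
 [ 0.1051  0.0269]]
wingtips [[-0.0436 -0.0497]
 [-0.0456  0.0536]]
```

The nut has moved well but sits about 6 mm to the right of the finger. I'll back off, re-centre and continue pushing.

Call:
apply_moves(linear=[[-0.06, 0, 0], [-0.06, 0.05, 0], [-0.02, 0.06, 0], [0.05, 0.06, 0], [0.14, 0.06, 0], [0.23, 0.06, 0], [0.32, 0.06, 0], [0.4, 0.06, 0]], spin=[0, 0, 0, 0, 0, 0, 0, 0], hand=[0, 0, 0, 0, 0, 0, 0, 0])

```text
time: 7.37
ee_pos: [0.624, 0.0427, 0.0053]
orientation: [0.998, 0.06, 0.0, 0.0]
ft_force: [-1.3, 0.4, -0.9]
grip_width: -0.0001
gripper_force: 0.1
```

Call:
apply_moves(linear=[[0.07, 0, 0], [0.14, 0, 0], [0.21, 0, 0], [0.29, 0, 0], [0.37, 0, 0], [0.45, 0, 0], [0.52, 0, 0], [0.56, 0, 0]], spin=[0, 0, 0, 0, 0, 0, 0, 0], hand=[0, 0, 0, 0, 0, 0, 0, 0])

```text
time: 8.03
ee_pos: [0.6793, 0.0493, 0.0053]
orientation: [0.998, 0.06, 0.0, 0.0]
ft_force: [0.6, -0.1, -0.1]
grip_width: -0.0002
gripper_force: 0.1
```

```bash
python3 shot.py s3
```

```text
tcp track [ 0.0062 -0.002 ] [0.6789 0.0493 0.0052] 8.1333
```

View pics/s3.png

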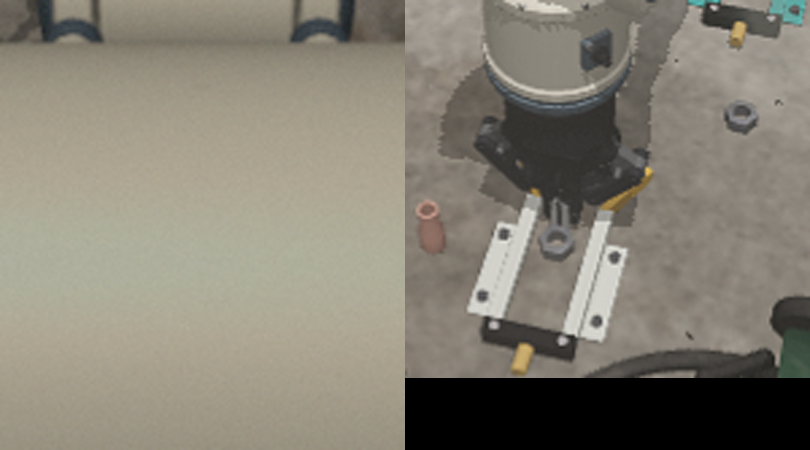

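The first nut is inside the lane at (556,241), x about 0.03. Next is the left nut: I'll go over to its outer side and sweep it sideways to the centre line.

Call:
apply_moves(linear=[[-0.1, 0, 0], [-0.1, 0, -0.2], [-0.1, 0, -0.5], [-0.3, -0.15, -0.5], [-0.5, -0.35, -0.5], [-0.7, -0.55, -0.5], [-0.9, -0.75, -0.5], [-0.9, -0.75, -0.5]], spin=[0, 0, 0, 0, 0, 0, 0, 0], hand=[0, 0, 0, 0, 0, 0, 0, 0])

```text
time: 8.8
ee_pos: [0.5748, 0.1153, 0.0551]
orientation: [0.998, 0.061, -0.002, -0.0]
ft_force: [0.1, 0.4, -0.8]
grip_width: 0.0002
gripper_force: 0.0
```

Call:
apply_moves(linear=[[-0.1, -0.2, 0], [-0.2, -0.4, 0], [-0.3, -0.6, 0], [-0.37, -0.75, 0], [-0.37, -0.75, 0.15], [-0.37, -0.75, 0.3], [-0.37, -0.75, 0.42], [-0.37, -0.75, 0.5]], spin=[0, 0, 0, 0, 0, 0, 0, 0], hand=[0, 0, 0, 0, 0, 0, 0, 0])

```text
time: 9.47
ee_pos: [0.5336, 0.1829, 0.0043]
orientation: [0.998, 0.06, -0.001, 0.0]
ft_force: [-0.4, 0.2, -0.3]
grip_width: 0.0001
gripper_force: 0.0
```

```bash
cat > loc.py <<'E'
from h import *
from plant import manip,finder
for c in("scene","top"):
    eyes.read_camera(c)
    for d in finder.boxes_of("nut_a",c)[:6]: print(c,d["confidence"],trk([d["position"]])[0].round(4))
s=manip.state();print("tcp",trk([s["ee_pos"]])[0].round(4),s["ee_pos"][2].round(4),s["time"])
E
python3 loc.py
```

```text
scene 0.7 [-0.122   0.1101]
scene 0.5 [-0.1335 -0.0874]
top 0.65 [-0.1397 -0.0879]
top 0.44 [0.0286 0.0041]
tcp [-0.1214  0.148 ] 0.0056 9.6667
```

Call:
apply_moves(linear=[[0, 0.1, 0], [0, 0.2, 0], [0, 0.29, 0], [0, 0.38, 0], [0, 0.47, 0], [0, 0.56, 0], [0, 0.64, 0], [0, 0.7, 0]], spin=[0, 0, 0, 0, 0, 0, 0, 0], hand=[0, 0, 0, 0, 0, 0, 0, 0])

```text
time: 10.33
ee_pos: [0.5427, 0.1123, 0.0053]
orientation: [0.998, 0.059, -0.0, 0.0]
ft_force: [0.2, -0.8, 1.0]
grip_width: 0.0001
gripper_force: 0.1
```

```bash
python3 loc.py; python3 shot.py s4
```

```text
scene 0.49 [-0.1325 -0.0857]
tcp [-0.1215  0.0781] 0.0052 10.5333
tcp track [-0.1216  0.0785] [0.5424 0.1138 0.0052] 10.6333
```

View pics/s4.png

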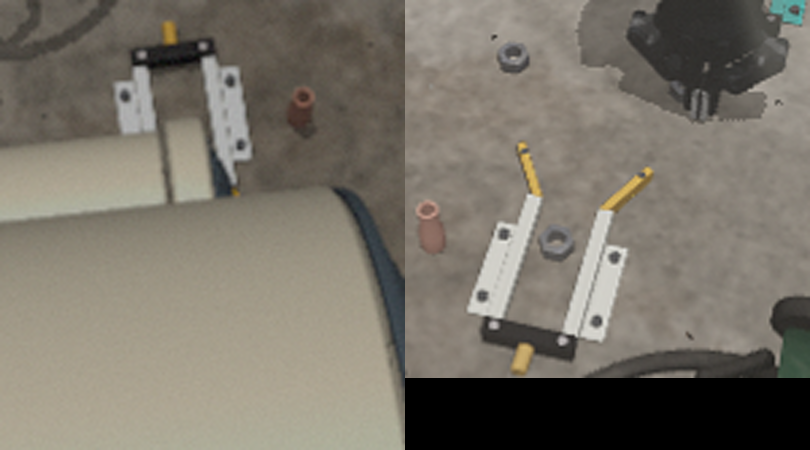

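The nut is hidden under the gripper, so I'll finish the stroke, lift off and measure.

Call:
apply_moves(linear=[[0, 0.08, 0], [0, 0.16, 0], [0, 0.24, 0], [0, 0.32, 0], [0, 0.4, 0], [0, 0.46, 0], [0, 0.52, 0], [0, 0.52, 0]], spin=[0, 0, 0, 0, 0, 0, 0, 0], hand=[0, 0, 0, 0, 0, 0, 0, 0])

```text
time: 11.3
ee_pos: [0.549, 0.0607, 0.0053]
orientation: [0.998, 0.059, 0.0, 0.0]
ft_force: [0.8, 0.1, 0.5]
grip_width: -0.0001
gripper_force: 0.0
```

Call:
apply_moves(linear=[[0, -0.1, 0], [0, -0.1, -0.1], [0, -0.1, -0.3], [-0.15, 0, -0.5], [-0.3, 0.1, -0.6], [-0.45, 0.2, -0.6], [-0.6, 0.25, -0.6], [-0.6, 0.25, -0.6]], spin=[0, 0, 0, 0, 0, 0, 0, 0], hand=[0, 0, 0, 0, 0, 0, 0, 0])

```text
time: 11.97
ee_pos: [0.4894, 0.0297, 0.0661]
orientation: [0.998, 0.06, -0.001, -0.0]
ft_force: [-0.1, 0.6, -0.1]
grip_width: -0.0
gripper_force: 0.0
```

```bash
python3 loc.py; python3 shot.py s5
```

```text
scene 0.46 [-0.1326 -0.0858]
top 0.4 [0.0275 0.002 ]
tcp [-0.1807  0.0016] 0.0657 12.1667
tcp track [-0.1808  0.0015] [0.4928 0.0303 0.0654] 12.2667
```

View pics/s5.png

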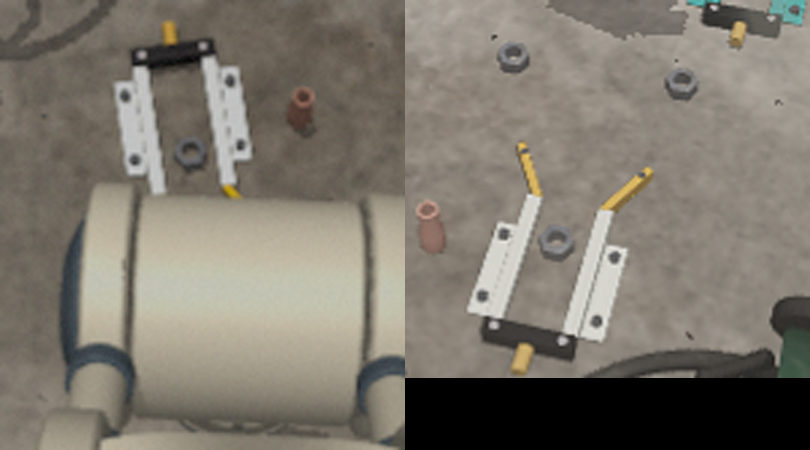

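```bash
cat > tm.py <<'E'
# template match nuts in the scene camera; prints track coords (bias-corrected y-0.002)
import sys
from h import *
from plant import manip
t0=cv2.imread("/tmp/s1_scene.png")
b=eyes.read_camera("scene")
u,v=np.round(sc([(618,78)])[0]).astype(int);M=0
for u,v in np.round(sc([(618,78),(741,115),(513,57)])).astype(int):
    M=np.maximum(M,cv2.matchTemplate(b,t0[v-8:v+9,u-8:u+9],cv2.TM_CCOEFF_NORMED))
for _ in range(4):
    _,m,_,p=cv2.minMaxLoc(M)
    if m<.5: break
    q=trk(px2w("scene",[(p[0]+8,p[1]+8)],.013))[0]-[0,.002]
    if abs(q[0])<.25 and abs(q[1])<.2: print("nut",round(m,2),(p[0]+8,p[1]+8),q.round(4))
    cv2.rectangle(M,(p[0]-8,p[1]-8),(p[0]+8,p[1]+8),-1,-1)
s=manip.state();print("tcp",trk([s["ee_pos"]])[0].round(4),s["ee_pos"][2].round(4),round(s["time"],2))
E
python3 tm.py; python3 -c "
from h import *
print(trk(px2w('scene',sc([(682,82)]),.013))-[0,.002])"
```

```text
nut 1.0 (245, 211) [-0.1317 -0.0855]
nut 0.95 (307, 220) [-0.1416  0.0558]
nut 0.69 (261, 279) [ 0.0326 -0.0014]
tcp [-0.181   0.0014] 0.0653 12.32
[[-0.14155121  0.0564652 ]]
```

Template match puts the slipped nut at (-0.1415, 0.056) in the track frame. I'll push it diagonally with the fingers slightly open as a cradle.

Call:
apply_moves(linear=[[0.02, -0.15, 0], [0.04, -0.3, 0], [0.06, -0.45, 0], [0.08, -0.6, 0], [0.1, -0.7, 0], [0.11, -0.75, 0], [0.11, -0.75, 0.15], [0.11, -0.75, 0.3]], spin=[0.06, 0.12, 0.18, 0.24, 0.3, 0.36, 0.384, 0.384], hand=[0.12, 0.12, 0.12, 0.12, 0.12, 0.12, 0.12, 0.12])

```text
time: 12.98
ee_pos: [0.495, 0.1065, 0.0354]
orientation: [0.971, -0.24, 0.001, -0.0]
ft_force: [0.1, -0.1, 0.1]
grip_width: 0.01
gripper_force: 0.0
```

Call:
apply_moves(linear=[[0, 0, 0.1], [0, 0, 0.2], [0, 0, 0.29], [0.06, 0, 0.29], [0.12, 0, 0.29], [0.18, 0, 0.29], [0.24, 0, 0.29], [0.3, 0, 0.29]], spin=[0, 0, 0, 0, 0, 0, 0, 0], hand=[0.12, 0.12, 0.12, 0.12, 0.12, 0.12, 0.12, 0.12])

```text
time: 13.65
ee_pos: [0.5218, 0.0913, 0.0068]
orientation: [0.971, -0.24, 0.001, -0.0]
ft_force: [1.1, 0.3, 0.5]
grip_width: 0.0103
gripper_force: 0.1
```

```bash
python3 tm.py; python3 shot.py s6;python3 -c "
from plant import manip;print(manip.state()['orientation'],manip.state()['grip_width'])"
```

```text
nut 1.0 (245, 211) [-0.1317 -0.0855]
nut 0.69 (261, 280) [ 0.0349 -0.0008]
tcp [-0.1436  0.058 ] 0.0068 13.7
tcp track [-0.1452  0.0587] [0.5214 0.0914 0.0065] 13.8
[ 9.70833653e-01 -2.39753673e-01  4.22005225e-04 -1.29638164e-04] 0.010261763309309889
```

View pics/s6.png

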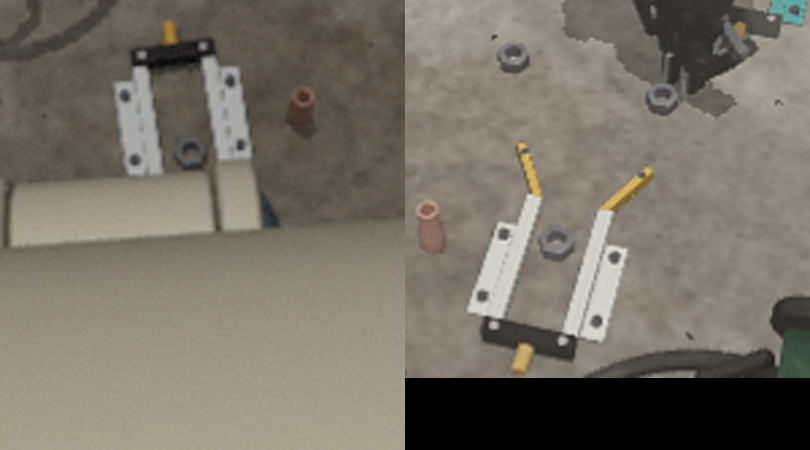

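The nut at (661,98) sits in the cradle, so I'll continue the diagonal.

Call:
apply_moves(linear=[[0.08, 0, 0], [0.17, 0, 0], [0.26, 0, 0], [0.35, 0, 0], [0.44, 0, 0], [0.53, 0, 0], [0.62, 0, 0], [0.68, 0, 0]], spin=[0, 0, 0, 0, 0, 0, 0, 0], hand=[0.12, 0.12, 0.12, 0.12, 0.12, 0.12, 0.12, 0.12])

```text
time: 14.47
ee_pos: [0.5821, 0.0594, 0.0063]
orientation: [0.971, -0.24, 0.0, -0.0]
ft_force: [-0.2, -0.3, -0.5]
grip_width: 0.0102
gripper_force: 0.1
```

Call:
apply_moves(linear=[[-0.1, 0, 0], [-0.2, 0, -0.1], [-0.3, 0, -0.4], [-0.35, 0.15, -0.5], [-0.4, 0.25, -0.5], [-0.45, 0.25, -0.5], [-0.5, 0.25, -0.5], [-0.5, 0.25, -0.5]], spin=[0, 0, -0.06, -0.12, -0.19, -0.26, -0.33, -0.384], hand=[0.12, 0.12, 0.12, 0.12, 0.12, 0.12, 0.12, 0.12])

```text
time: 15.13
ee_pos: [0.5229, 0.0619, 0.057]
orientation: [0.998, 0.063, -0.001, -0.0]
ft_force: [0.2, 0.9, 0.2]
grip_width: 0.0102
gripper_force: 0.0
```

```bash
python3 tm.py;python3 -c "
from plant import manip;print(manip.state()['orientation'],manip.state()['grip_width'])"
```

```text
nut 1.0 (245, 211) [-0.1317 -0.0855]
nut 0.83 (277, 242) [-0.0655  0.0064]
nut 0.69 (261, 280) [ 0.0349 -0.0008]
tcp [-0.1466  0.0291] 0.057 15.18
[ 9.97844287e-01  6.56248290e-02 -3.95933795e-04 -6.77014607e-05] 0.010432093620745583
```

Call:
apply_moves(linear=[[0.15, 0.1, 0], [0.3, 0.2, 0], [0.42, 0.25, 0], [0.42, 0.25, 0.15], [0.42, 0.25, 0.3], [0.42, 0.25, 0.42], [0.42, 0.25, 0.51], [0.42, 0.25, 0.51]], spin=[0, 0, 0, 0, 0, 0, 0, 0], hand=[0.12, 0.12, 0.12, 0.12, 0.12, 0.12, 0.12, 0.12])

```text
time: 15.85
ee_pos: [0.5683, 0.0416, 0.0039]
orientation: [0.998, 0.059, -0.001, -0.0]
ft_force: [-0.1, 0.4, -0.8]
grip_width: 0.0102
gripper_force: 0.0
```

Call:
apply_moves(linear=[[0.07, 0, 0], [0.14, 0, 0], [0.21, 0, 0], [0.28, 0.01, 0], [0.35, 0.02, 0], [0.42, 0.02, 0], [0.49, 0.03, 0], [0.55, 0.03, 0]], spin=[0, 0, 0, 0, 0, 0, 0, 0], hand=[0.12, 0.12, 0.12, 0.12, 0.12, 0.12, 0.12, 0.12])

```text
time: 16.52
ee_pos: [0.6256, 0.0449, 0.0053]
orientation: [0.998, 0.06, 0.0, 0.0]
ft_force: [-0.2, -0.1, 0.4]
grip_width: 0.0098
gripper_force: 0.1
```

```bash
python3 tm.py
```

```text
nut 0.69 (261, 279) [ 0.0326 -0.0014]
tcp [-0.0462  0.    ] 0.0055 16.57
```

Call:
apply_moves(linear=[[0.07, 0, 0], [0.14, 0, 0], [0.21, 0, 0], [0.28, 0, 0], [0.35, 0, 0], [0.42, 0, 0], [0.48, 0, 0], [0.52, 0, 0]], spin=[0, 0, 0, 0, 0, 0, 0, 0], hand=[0.12, 0.12, 0.12, 0.12, 0.12, 0.12, 0.12, 0.12])

```text
time: 17.23
ee_pos: [0.6772, 0.0513, 0.0053]
orientation: [0.998, 0.06, 0.0, 0.0]
ft_force: [-0.2, 0.2, 0.3]
grip_width: 0.0102
gripper_force: 0.2
```

Call:
apply_moves(linear=[[-0.05, 0, 0], [-0.1, 0, 0], [-0.2, 0, -0.1], [-0.3, 0, -0.3], [-0.4, 0, -0.5], [-0.6, 0, -0.5], [-0.8, 0, -0.5], [-0.8, 0, -0.5]], spin=[0, 0, 0, 0, 0, 0, 0, 0], hand=[0.12, 0.12, 0.12, 0.12, 0.12, 0.12, 0.12, 0.12])

```text
time: 17.9
ee_pos: [0.592, 0.0414, 0.0562]
orientation: [0.998, 0.06, -0.002, -0.0]
ft_force: [0.4, -0.1, -0.5]
grip_width: 0.0101
gripper_force: 0.0
```

```bash
python3 tm.py
```

```text
nut 0.69 (245, 211) [-0.1317 -0.0855]
tcp [-0.079   0.0004] 0.0562 17.95
```

```bash
sed -i 's/m<.5/m<.33/; s/range(4)/range(7)/' tm.py; python3 tm.py; python3 loc.py
```

```text
nut 0.65 (245, 211) [-0.1317 -0.0855]
nut 0.62 (339, 242) [-0.0992  0.1354]
tcp [-0.0774  0.0003] 0.0562 18.0
scene 0.58 [-0.132  -0.0858]
scene 0.5 [ 0.0246 -0.0003]
tcp [-0.0757  0.0002] 0.0554 18.2
```

Call:
apply_moves(linear=[[-0.15, 0.1, 0], [-0.3, 0.2, 0], [-0.4, 0.3, 0], [-0.5, 0.4, 0], [-0.6, 0.5, 0], [-0.7, 0.6, 0], [-0.8, 0.7, 0], [-0.83, 0.8, 0]], spin=[-0.07, -0.14, -0.21, -0.28, -0.35, -0.42, -0.49, -0.551], hand=[0.12, 0.12, 0.12, 0.12, 0.12, 0.12, 0.12, 0.12])

```text
time: 18.87
ee_pos: [0.5229, -0.0481, 0.0551]
orientation: [0.88, 0.475, -0.0, -0.0]
ft_force: [-0.3, -0.6, 0.5]
grip_width: 0.0101
gripper_force: 0.0
```

Call:
apply_moves(linear=[[-0.14, 0.12, 0], [-0.27, 0.23, 0], [-0.27, 0.23, 0], [-0.27, 0.23, 0], [-0.27, 0.23, 0], [-0.27, 0.23, 0], [-0.27, 0.23, 0], [-0.27, 0.23, 0]], spin=[0, 0, 0, 0, 0, 0, 0, 0], hand=[0.12, 0.12, 0.12, 0.12, 0.12, 0.12, 0.12, 0.12])

```text
time: 19.53
ee_pos: [0.5282, -0.0824, 0.0553]
orientation: [0.881, 0.473, -0.0, -0.0]
ft_force: [0.2, -0.3, 0.1]
grip_width: 0.0103
gripper_force: 0.0
```

```bash
python3 tm.py; python3 loc.py; python3 -c "
from plant import manip;print(manip.state()['orientation'])"; python3 shot.py s7
```

```text
nut 1.0 (245, 211) [-0.1317 -0.0855]
tcp [-0.1592 -0.1148] 0.0553 19.58
scene 0.67 [-0.1329 -0.0872]
scene 0.62 [ 0.0542 -0.0053]
scene 0.6 [0.0246 0.0002]
scene 0.23 [0.069  0.0104]
top 0.5 [ 0.051  -0.0067]
top 0.48 [0.0277 0.0003]
tcp [-0.1592 -0.115 ] 0.0553 19.7833
[ 8.81106397e-01  4.72918085e-01 -2.83251638e-05 -2.43753126e-05]
tcp track [-0.1592 -0.1151] [ 0.5282 -0.0829  0.0553] 19.8833
```

View pics/s7.png

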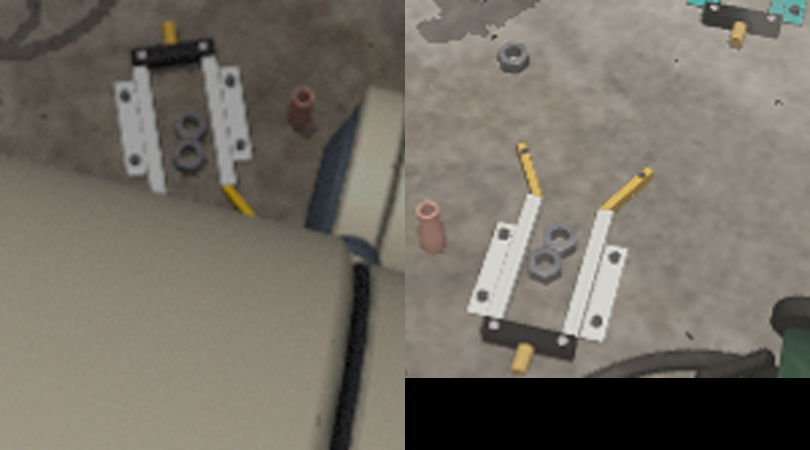

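Both nuts lie in the lane, at (560,240) and (545,265) in the scene half. The third is untouched at (513,57), so I'll sweep it diagonally.

Call:
apply_moves(linear=[[0, 0, 0.15], [0, 0, 0.3], [0, 0, 0.42], [0, 0, 0.5], [0, 0, 0.5], [0.06, 0, 0.5], [0.12, 0, 0.5], [0.18, 0, 0.5]], spin=[0, 0, 0, 0, 0, 0, 0, 0], hand=[0.12, 0.12, 0.12, 0.12, 0.12, 0.12, 0.12, 0.12])

```text
time: 20.55
ee_pos: [0.539, -0.0674, 0.006]
orientation: [0.881, 0.473, 0.0, 0.0]
ft_force: [0.5, -0.2, 0.1]
grip_width: 0.0102
gripper_force: 0.1
```

Call:
apply_moves(linear=[[0.07, 0, 0], [0.14, 0, 0], [0.21, 0, 0], [0.28, 0, 0], [0.35, 0, 0], [0.42, 0, 0], [0.49, 0, 0], [0.56, 0, 0]], spin=[0, 0, 0, 0, 0, 0, 0, 0], hand=[0.12, 0.12, 0.12, 0.12, 0.12, 0.12, 0.12, 0.12])

```text
time: 21.22
ee_pos: [0.5695, -0.0206, 0.0053]
orientation: [0.881, 0.473, 0.0, -0.0]
ft_force: [-0.3, 0.5, 0.1]
grip_width: 0.01
gripper_force: 0.2
```

Call:
apply_moves(linear=[[0.07, 0, 0], [0.14, 0, 0], [0.21, 0, 0], [0.28, 0, 0], [0.35, 0, 0], [0.42, 0, 0], [0.47, 0, 0], [0.5, 0, 0]], spin=[0, 0, 0, 0, 0, 0, 0, 0], hand=[0.12, 0.12, 0.12, 0.12, 0.12, 0.12, 0.12, 0.12])

```text
time: 21.88
ee_pos: [0.5972, 0.0211, 0.0053]
orientation: [0.881, 0.473, 0.0, 0.0]
ft_force: [-0.1, -0.3, 0.6]
grip_width: 0.0102
gripper_force: 0.1
```

Call:
apply_moves(linear=[[-0.1, 0, 0], [-0.2, 0, -0.1], [-0.3, 0, -0.4], [-0.35, -0.15, -0.5], [-0.4, -0.3, -0.5], [-0.45, -0.4, -0.5], [-0.5, -0.4, -0.5], [-0.5, -0.4, -0.5]], spin=[0, 0, 0.07, 0.14, 0.22, 0.3, 0.38, 0.46], hand=[0.12, 0.12, 0.12, 0.12, 0.12, 0.12, 0.12, 0.12])

```text
time: 22.55
ee_pos: [0.534, -0.0003, 0.0561]
orientation: [0.992, 0.129, -0.0, 0.0]
ft_force: [0.9, -0.2, -0.2]
grip_width: 0.0101
gripper_force: 0.0
```

```bash
python3 tm.py; python3 loc.py; python3 -c "
from plant import manip;print(manip.state()['orientation'])"
```

```text
nut 0.85 (272, 244) [-0.0576 -0.0026]
tcp [-0.1429 -0.0338] 0.0561 22.6
scene 0.68 [-0.0605 -0.0031]
tcp [-0.1418 -0.0334] 0.0556 22.8
[9.90955891e-01 1.34187971e-01 9.32515169e-05 4.63704680e-05]
```

Call:
apply_moves(linear=[[0.15, -0.08, 0], [0.3, -0.16, 0], [0.46, -0.235, 0], [0.46, -0.235, 0.15], [0.46, -0.235, 0.3], [0.46, -0.235, 0.42], [0.46, -0.235, 0.505], [0.46, -0.235, 0.505]], spin=[0.05, 0.095, 0.095, 0.095, 0.095, 0.095, 0.095, 0.095], hand=[0.12, 0.12, 0.12, 0.12, 0.12, 0.12, 0.12, 0.12])

```text
time: 23.47
ee_pos: [0.573, 0.0355, 0.0032]
orientation: [0.998, 0.058, -0.001, -0.0]
ft_force: [-0.5, -0.6, 0.1]
grip_width: 0.0099
gripper_force: 0.0
```

Call:
apply_moves(linear=[[0.07, 0, 0], [0.14, 0, 0], [0.21, 0, 0], [0.28, -0.01, 0], [0.35, -0.01, 0], [0.42, -0.02, 0], [0.49, -0.02, 0], [0.55, -0.02, 0]], spin=[0, 0, 0, 0, 0, 0, 0, 0], hand=[0.12, 0.12, 0.12, 0.12, 0.12, 0.12, 0.12, 0.12])

```text
time: 24.13
ee_pos: [0.6293, 0.0441, 0.0049]
orientation: [0.998, 0.058, 0.0, 0.0]
ft_force: [-1.6, -0.4, -0.4]
grip_width: 0.0101
gripper_force: 0.2
```

Call:
apply_moves(linear=[[0.07, 0, 0], [0.14, 0, 0], [0.21, 0, 0], [0.27, 0, 0], [0.33, 0, 0], [0.39, 0, 0], [0.45, 0, 0], [0.48, 0, 0]], spin=[0, 0, 0, 0, 0, 0, 0, 0], hand=[0.12, 0.12, 0.12, 0.12, 0.12, 0.12, 0.12, 0.12])

```text
time: 24.8
ee_pos: [0.677, 0.0496, 0.0048]
orientation: [0.998, 0.058, 0.0, -0.0]
ft_force: [-0.2, 0.3, -0.4]
grip_width: 0.0105
gripper_force: 0.3
```

Call:
apply_moves(linear=[[-0.1, 0, 0], [-0.2, 0, -0.1], [-0.3, 0, -0.3], [-0.4, 0, -0.6], [-0.6, 0, -0.8], [-0.8, 0, -0.9], [-1, 0, -1], [-1, 0, -1]], spin=[0, 0, 0, 0, 0, 0, 0, 0], hand=[0.12, 0.12, 0.12, 0.12, 0.12, 0.12, 0.12, 0.12])

```text
time: 25.47
ee_pos: [0.5735, 0.0378, 0.1072]
orientation: [0.998, 0.058, -0.0, 0.0]
ft_force: [2.2, 0.5, -0.1]
grip_width: 0.0101
gripper_force: 0.0
```

Call:
apply_moves(linear=[[-0.1, 0.2, -0.1], [-0.2, 0.4, -0.2], [-0.3, 0.6, -0.3], [-0.4, 0.8, -0.4], [-0.4, 1, -0.4], [-0.4, 1, -0.4], [-0.4, 1, -0.4], [-0.4, 1, -0.4]], spin=[0, 0, 0, 0, 0, 0, 0, 0], hand=[0.12, 0.12, 0.12, 0.12, 0.12, 0.12, 0.12, 0.12])

```text
time: 26.13
ee_pos: [0.5485, -0.0656, 0.1448]
orientation: [0.998, 0.058, -0.0, -0.0]
ft_force: [0.1, 0.8, -0.4]
grip_width: 0.0101
gripper_force: 0.0
```

```bash
python3 loc.py; python3 - <<'E'
from plant import finder
from h import *
for t in("tall_bolt","short_bolt","gas_cup"):
  for c in("scene","top"):
    print(t,c,[(d["confidence"],np.round(d["position"],3).tolist()) for d in finder.boxes_of(t,c)[:2]])
E
```

```text
scene 0.62 [ 0.0277 -0.0018]
scene 0.43 [ 0.047 -0.   ]
scene 0.42 [ 0.0805 -0.0048]
top 0.4 [ 0.0249 -0.0051]
top 0.4 [0.0622 0.0068]
tcp [-0.1369 -0.1001] 0.1446 26.3333
tall_bolt scene [(0.5, [0.63, 0.265, 0.03]), (0.49, [0.721, 0.057, 0.015])]
tall_bolt top [(0.6, [0.616, 0.263, 0.035])]
short_bolt scene [(0.65, [0.663, -0.17, 0.024]), (0.54, [0.735, 0.071, 0.011])]
short_bolt top []
gas_cup scene [(0.6, [0.739, -0.03, 0.026])]
gas_cup top []
```

```bash
python3 -c "
from plant import manip;print(manip.close_job())"
```

```text
the job is handed in; nothing more can be done
None
```

I swept all three nuts into the lane one at a time and handed the job in at about 26 s; it returned no verdict, but my last measurements put the nuts about 26, 50 and 80 mm past the gate, with the bolts and cup where they stood.

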